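# Raise the jigger arm and slide the mould out

## Robot

A 7-joint arm with a two-finger parallel gripper is mounted at the origin on the work surface. World frame = base frame: x ahead of the robot, y to its left, z up, the work surface at z = 0. Lengths are in m, angles in rad, forces in N, time in s.
With the tool pointing down it reaches from about 0.4 to 0.85 m from the base axis. Payload 10.4 kg.
Tool frame: the origin (TCP) lies on the centre line of the jaws, within the pads' length; the fingertips stand 17 mm ahead of it and the grasp point (between the pads) lies 2 mm behind it (manip.tcp_to_tips is the distance from the TCP to the fingertips, in m); z points along the fingers, x is the direction in which the jaws open and shut, and the axes are right-handed (so a half turn about z gives the same grasp; the last joint's range is limited). The gripper opens to 85 mm and grips with 20 to 120 N. Pads are 22 mm wide; open, the fingers measure 114 mm over their backs; the gripper's body (76 mm by 85 mm) begins 54 mm behind the grasp point. The pads swing forward as they close: fully open they stand 13 mm farther back than shut.
Start: joints at [1.142, 0.332, -0.065, 1.46, 0.022, 1.35, -0.088], TCP at [0.247, -0.574, 0.248] pointing down, gripper open.
Joint ranges: [-2.6, 2.6], [-0.5, 2.12], [-1.47, 1.34], [0.16, 2.42], [-1.27, 4.41], [0.06, 2.06], [-2.6, 2.6]. Speed limits (rad/s): [2.22, 2.22, 2.79, 2.79, 3.14, 3.14, 3.14].

## Interface

Orientations are given as a unit quaternion [x, y, z, w].
In Python, from workcell import manip gives the robot as it stands.
- The arm moves only by the shell command python3 -m pendant 'ROWS' [FORCE]. ROWS is JSON, a list of rows, each a list of 3 entries, a list of its own where there are three numbers: the shift along the world's x, y, z in cm, then the turn, a rotation vector about the world's x, y, z in degrees, then the closure in counts, from 0 (fully open) to 255 (shut). A call has 1 to 12 rows; each row shifts and turns the pose as measured when the row begins; what a row does not reach is not made up. A row lasts 1/8 s, in which the tool goes at most 62.5 mm and 10.7 degrees, less where a joint would pass 70% of its speed; a pose out of reach is approached as far as the arm can. A call is refused whole if a number of a shift passes 6.25 or a number of a turn 10.7, either way. A call with a gripper value outside its range is refused whole. The fingers move at their own pace and stop on an object; FORCE is the grip in N (left out, the last holds). Time passes only in rows, so rows that do not move let the fingers close. It gives the time, the measured TCP pose, the force and the opening at its end, in the units of the state.
- manip.get_obs(): the state, without advancing time (a new reading comes with each control period).
- manip.camera(name): name is "scene" or "top" or "wrist"; returns a dict with "pixels" (480x640x3 uint8, red, green, blue), "range_z" (480x640 float32, m along the optical axis (not along the pixel's ray), 0 where there is no reading), "K" (3x3 intrinsics, pixels), "dist" ([k1, k2, p1, p2, k3] as OpenCV has them; the pictures are not rectified), "origin" and "rotation" of the camera in the world; the wrist camera has in their place "hand_eye" (4x4, takes a point from camera to tool coordinates, whose origin is the TCP and whose axes are the tool frame's). Camera axes: x right, y down, z forward; pixel columns grow to the right and rows downward; lengths in m; the calibration is good to about 2 mm. A picture is of the moment at which its call begins: read the wrist's pose just before it.
- manip.hand_in(): hands the job in, once; it reports no verdict.
The state is a dict: "clock": time; "joint_pos": joint angles; "joint_velocities": joint speeds; "tau": joint torques, N m; "position": TCP position; "ee_rot": TCP orientation; "ft_force": force on the tool from outside, world axes, zero at the start; "torque": the same for the moment, N m; "grip_width": opening from 0.0 (shut) to 1.0 (fully open).
Only numpy, scipy, OpenCV 4.12 (cv2) and the standard library are available. Lean on these libraries where they do the work, as an engineer would, in place of code of your own. Each camera call takes 0.05 s, during which the arm holds its last target.

## Task

Open up the jigger: with the fingertips, gently push the counterweighted profile arm up by its red bar until it goes past its balance point and stays raised by itself. Then gently push the plaster mould, with the carriage it sits on, sideways out from beneath the arm all the way to the end of its rails. Do not grip anything, and leave the cup, jar, flask and brush where they are.

Things in the scene. Friction and masses are not known exactly. Their poses are not given: they have to be found in the camera images.
- jigger: Fixed plate-forming machine on a grey base plate (x -75 to 205, y -95 to 215 mm, 15 mm thick) with two rails. Origin on the table top under the middle of the mould when the carriage is at 0. Its x axis points from the red bar to the blue pedestal (away from the robot), y the way the carriage slides out, z up. A low stop (top at z 27 mm) crosses the rails at y -80 mm.
- pivot (a point): Hinge of the profile arm, at jigger (150, 0, 90) mm, axis along the jigger's y, between the cheeks of the pedestal (x 122 to 182, y -45 to 45 mm, up to z 110 mm). A dark iron counterweight, 80 mm diameter, 50 mm long, stands square off the arm on a stem, its middle 115 mm from the hinge.
- push_bar (a point): Middle of the red cross bar at the arm's free end: round, 22 mm diameter, 130 mm long along the jigger's y, 250 mm from the hinge on the robot's side; moves with the arm. A flat bar 22 mm wide, 14 mm thick joins it to the hinge; under that, 120 to 200 mm from the hinge, hangs a thin template reaching about 60 mm below the flat bar.
- profile_arm (a joint): Arm angle in rad: 0 = down, when the arm rises 0.35 rad above level from hinge to red bar (bar 176 mm above the table); grows as the bar swings up and away from the robot, to 1.0 at the upper stop. Balance point about 0.52: below it the arm falls back to 0, above it it goes on to 1.0 by itself and stays. Lifting takes 2 to 3 N at the bar at 0, less towards balance; the swing is damped.
- carriage (a joint): Travel of the mould carriage in m along the jigger's +y: 0 = under the arm, 0.12 = fully out, against the end stop (a block at jigger y 193 mm, top at z 40 mm). It stays where it is left; friction about 1.5 N plus damping 6 N per m/s.
- mould (a point): On the mould's middle axis, 59 mm above the table; moves with the carriage. White round plaster block, 120 mm diameter, upright side 37 to 71 mm above the table, with a clay-coloured plate domed over it up to 89 mm. Fixed on an aluminium carriage plate 130 (jigger x) x 140 (jigger y) x 12 mm, underside 25 mm above the table.
- cup: Terracotta cup, 76 mm wide, 85 mm high, loose, its centre 240 to 290 mm to the jigger's -y side. Origin under its centre.
- glaze_jar: Blue jar with white cap, 64 mm wide, 90 mm high, loose, also on the jigger's -y side. Origin under its centre.
- flask: Orange bottle, 68 mm wide, 130 mm high, loose, on the jigger's +y side. Origin under its centre.
- brush: Brush lying on the table, loose, on the jigger's +y side, past the end of the rails. Origin under its middle.

How it is judged:
By the outcome, as a careful person would: the job done as asked, in the order asked, and still so for the second after the job is handed in, with the robot touching nothing.
It also fails if it takes over 58 s, if anything falls off the work surface, if the arm or the gripper's body presses on something with over 40 N, if the wrist force passes 120 N, or if a joint passes its speed limit or range.

## Working session

There is one attempt and no reset: what is moved stays moved. The work goes in short steps, Python scripts to look and compute and a shell command to move; the robot and the scene stay as the last step left them, time stands still between calls to the robot, and variables do not carry over. Pictures are saved under pics/ and viewed, and the job is handed in when it is done.

```bash
ls; mkdir -p pics
python3 - <<'E'
from workcell import manip
import cv2,numpy as np
o=manip.get_obs();print(o)
for n in("scene","top"):
    c=manip.camera(n);cv2.imwrite(f"pics/{n}0.png",c["pixels"][:,:,::-1]);np.savez(f"{n}0.npz",**c)
    print(n,c["K"],c["dist"],c["origin"],c["rotation"])
E
```

```text
pics
{'clock': 0.0, 'joint_pos': array([ 1.14240512,  0.3328865 , -0.06471109,  1.46099384,  0.02158297,
        1.34988008, -0.08851272]), 'joint_velocities': array([-0.00029631, -0.00023534,  0.00045457,  0.00072787, -0.00023255,
       -0.00106191, -0.00012099]), 'tau': array([ 1.76985413e-04, -6.25448155e+01,  4.86885582e-02, -3.91610670e+01,
        1.60707295e-02,  9.72649315e-03, -8.96295569e-05]), 'position': array([ 0.24657676, -0.5739023 ,  0.24748172]), 'ee_rot': array([ 8.35092776e-01, -5.50108638e-01, -6.28191574e-04, -3.84419286e-04]), 'ft_force': array([ 0.29868795, -1.03499575, -0.19225811]), 'torque': array([0.03246597, 0.01987304, 0.02481769]), 'grip_width': 1.0019932233998363}
scene [[617.4721515    0.         322.91799636]
 [  0.         617.4721515  252.60156944]
 [  0.           0.           1.        ]] [-0.16515172  0.          0.          0.          0.        ] [1.4614178  0.15169911 1.3379307 ] [ 0.62006261  0.72161636 -0.23769849 -0.19568242]
top [[552.49468518   0.         323.42818831]
 [  0.         552.49468518 231.87436083]
 [  0.           0.           1.        ]] [-0.0715985  0.         0.         0.         0.       ] [ 0.39723273 -0.0211947   1.29199804] [-0.69898245  0.7103536  -0.04591686  0.06865083]
```

View pics/scene0.png

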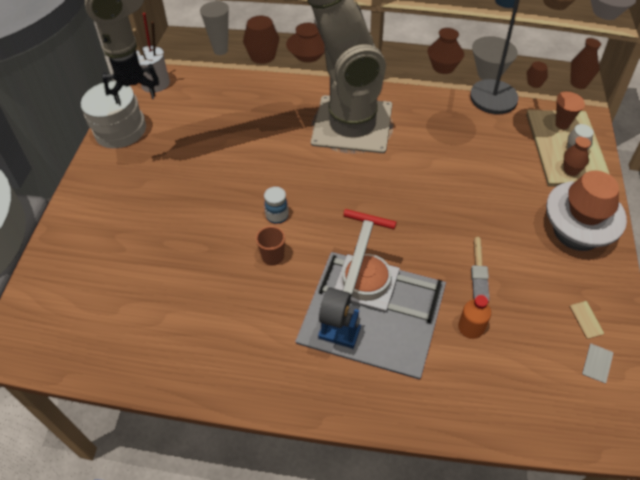

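View pics/top0.png

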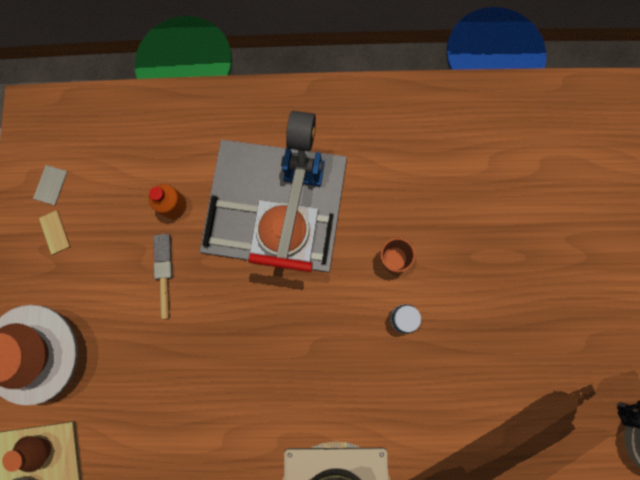

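The top view has the red bar around (281,262), the mould at (283,230), the counterweight at (301,130), the base-plate corners near (221,142), (347,155), (330,271) and (202,253), the cup at (397,257) and the jar at (406,319). The flask (165,200) and brush (163,275) are on the left, which is the jigger's +y side. Next I'll measure these points.

```bash
cat > h.py <<'E'
import numpy as np,cv2
from scipy.spatial.transform import Rotation as R
def ray(c,uv,z):
    uv=np.array(uv,float).reshape(-1,1,2)
    n=cv2.undistortPoints(uv,c["K"],c["dist"])[:,0]
    d=np.c_[n,np.ones(len(n))]@R.from_quat(c["rotation"]).as_matrix().T
    o=c["origin"];return o+d*((z-o[2])/d[:,2])[:,None]
def cloud(c):
    v,u=np.mgrid[:480,:640];uv=np.stack([u,v],-1).reshape(-1,1,2).astype(float)
    n=cv2.undistortPoints(uv,c["K"],c["dist"])[:,0]
    p=np.c_[n,np.ones(len(n))]*c["range_z"].reshape(-1,1)
    return (p@R.from_quat(c["rotation"]).as_matrix().T+c["origin"]).reshape(480,640,3)
def load(f): return dict(np.load(f))
def big(m):
    n,l,s,_=cv2.connectedComponentsWithStats(m.astype(np.uint8));return l==1+np.argmax(s[1:,4])
E
python3 - <<'E'
from h import *
c=load("top0.npz");P=cloud(c);I=c["pixels"].astype(int);hsv=cv2.cvtColor(c["pixels"],cv2.COLOR_RGB2HSV)
print("table z",np.median(P[350:420,200:280,2]))
roi=np.zeros((480,640),bool);roi[130:285,190:360]=1
g=roi&(P[...,2]>0.006)&(P[...,2]<0.025)&(hsv[...,1]<60)
m=big(cv2.morphologyEx(g.astype(np.uint8),cv2.MORPH_OPEN,np.ones((3,3))))
pts=np.argwhere(roi&(P[...,2]>0.007)&(hsv[...,1]<60)&(np.arange(480)[:,None]>140))[:,::-1]
a=np.argwhere(m)[:,::-1].astype(np.float32)
r=cv2.minAreaRect(a);b=cv2.boxPoints(r);W=ray(c,b,0.015);print(b,W);print(np.linalg.norm(np.roll(W,-1,0)-W,axis=1))
red=(hsv[...,1]>180)&((hsv[...,0]<4)|(hsv[...,0]>176))&roi&(hsv[...,2]>100)
red=big(red);print("red",red.sum(),np.median(P[red],0));q=P[red];
rr=cv2.minAreaRect(np.argwhere(red)[:,::-1].astype(np.float32));bb=cv2.boxPoints(rr);print(bb,ray(c,bb,0.18),"z top",np.percentile(q[:,2],[10,50,90]), ray(c,[rr[0]],.18))
wh=roi&(P[...,2]>.06)&(P[...,2]<.1);wh=big(wh);(x,y),rad=cv2.minEnclosingCircle(np.argwhere(wh)[:,::-1].astype(np.float32));print("mould",x,y,rad,ray(c,[(x,y)],.071))
for n,(u,v) in dict(cup=(397,257),jar=(406,319),flask=(165,200),brush=(163,275)).items():
    s=P[v-28:v+28,u-28:u+28].reshape(-1,3);s=s[s[:,2]>.02 if n!="brush" else s[:,2]>.006];print(n,s.min(0),s.max(0))
E
```

```text
table z -0.0008480155908064946
[[209.76855 200.23582]
 [217.89082 139.3188 ]
 [295.83844 149.7118 ]
 [287.7162  210.62883]] [[0.68835726 0.28934022 0.015     ]
 [0.84000954 0.27283974 0.015     ]
 [0.80850322 0.08242801 0.015     ]
 [0.65909604 0.10238231 0.015     ]]
[0.1525473  0.19300071 0.1507338  0.18923392]
red 531 [0.51822891 0.10030865 0.18465415]
[[248.44487 261.42346]
 [249.87975 252.57509]
 [311.39716 262.5509 ]
 [309.96228 271.3993 ]] [[0.52150786 0.16694047 0.18      ]
 [0.5396034  0.16413089 0.18      ]
 [0.51710317 0.03866481 0.18      ]
 [0.4992008  0.04174742 0.18      ]] z top [0.18095866 0.18465415 0.18759053] [[0.51931356 0.10260775 0.18      ]]
mould 280.31396484375 228.2441864013672 26.114696502685547 [[0.60753447 0.11378303 0.071     ]]
cup [ 0.39723273 -0.18214426  0.02009551] [ 0.57878901 -0.0211947   1.29199804]
jar [ 0.37074443 -0.19079759  0.02099188] [ 0.434986   -0.0211947   1.29199804]
flask [ 0.39723273 -0.0211947   0.02018616] [0.71399363 0.4146426  1.29199804]
brush [ 0.39723273 -0.0211947   0.00615589] [0.57797935 0.46241694 1.29199804]
```

Run:
```python
from h import *
c=load("top0.npz");P=cloud(c);hsv=cv2.cvtColor(c["pixels"],cv2.COLOR_RGB2HSV)
t=np.array([[221,142],[347,155],[330,271],[202,253]]);W=ray(c,t,.015)[:,:2];print(W,np.linalg.norm(np.roll(W,-1,0)-W,axis=1))
L=np.array([[205,215],[205,-95],[-75,-95],[-75,215]])/1e3
A=L-L.mean(0);B=W-W.mean(0);th=np.arctan2((A[:,0]*B[:,1]-A[:,1]*B[:,0]).sum(),(A*B).sum())
Rm=np.array([[np.cos(th),-np.sin(th)],[np.sin(th),np.cos(th)]]);o=W.mean(0)-Rm@L.mean(0);print(np.degrees(th),o,(L@Rm.T+o-W)*1e3)
for n,(u,v) in dict(cup=(397,257),jar=(406,319),flask=(165,200),brush=(163,275)).items():
    k=50 if n=="brush" else 28
    s=P[v-k:v+k,u-k:u+k].reshape(-1,3);s=s[(s[:,2]<.3)&(s[:,2]>(.02 if n!="brush" else .006))];print(n,s.min(0),s.max(0), (( s.min(0)+s.max(0))[:2]/2-o)@Rm)
# overlay
s=load("scene0.npz")
for nm,cc in(("top",c),("scene",s)):
    im=cc["pixels"][:,:,::-1].copy()
    T=R.from_quat(cc["rotation"]).as_matrix()
    def pr(p):
        q=(np.r_[Rm@np.array(p[:2])+o,p[2]]-cc["origin"])@T
        return tuple(int(round(x)) for x in cv2.projectPoints(q.reshape(1,3),np.zeros(3),np.zeros(3),cc["K"],cc["dist"])[0].ravel())
    for p in [(a,b,.015) for a,b in L]+[(-.0848,0,.176),(-.0848,.065,.176),(-.0848,-.065,.176),(0,0,.089)]+[(.06*np.cos(a),.06*np.sin(a),.071) for a in np.arange(0,6.28,.5)]: cv2.circle(im,pr(p),1,(0,255,0),-1)
    cr=im[120:300,180:420] if nm=="top" else im[190:390,280:480]
    cv2.imwrite(f"pics/ov_{nm}.png",cv2.resize(cr,None,fx=3,fy=3) if nm=="top" else cv2.resize(cr,None,fx=3,fy=3))
```

```text
[[ 0.83295052  0.26502663]
 [ 0.79231663 -0.04045693]
 [ 0.51449608  0.00460353]
 [ 0.56161286  0.30529463]] [0.30817417 0.28145106 0.30436019 0.27430938]
-8.505001290960436 [0.60218509 0.08389001] [[ 3.77775504  1.18038942]
 [-1.43602899  0.07303038]
 [-0.53631377 -3.57662224]
 [-1.80541228  2.32320243]]
cup [ 0.5051471  -0.18214426  0.02009551] [ 0.57878901 -0.10891352  0.09142322] [-0.02562474 -0.23580181]
jar [ 0.37074443 -0.19079759  0.02099188] [ 0.434986   -0.13029092  0.09771261] [-0.16097716 -0.27122477]
flask [0.64827667 0.34682757 0.02018616] [0.71399363 0.4146426  0.13473229] [0.03417972 0.30525703]
brush [0.39688461 0.27853598 0.00605808] [0.62798007 0.5250217  0.04596422] [-0.13578013  0.30111894]
```

View pics/ov_top.png

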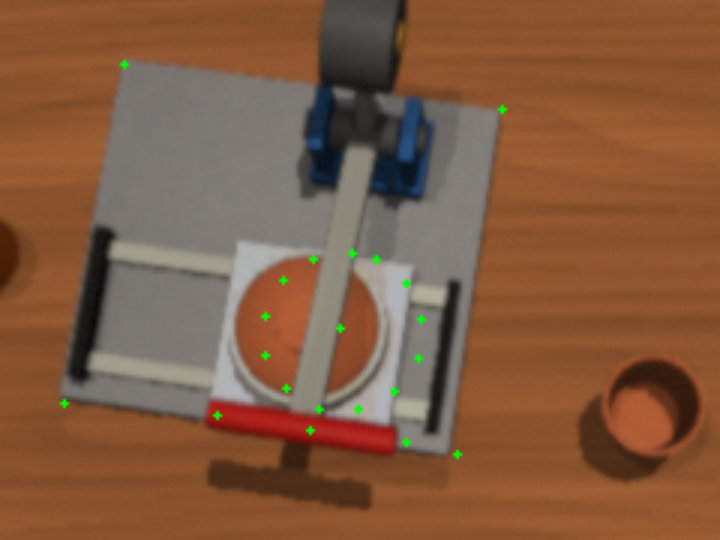

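View pics/ov_scene.png

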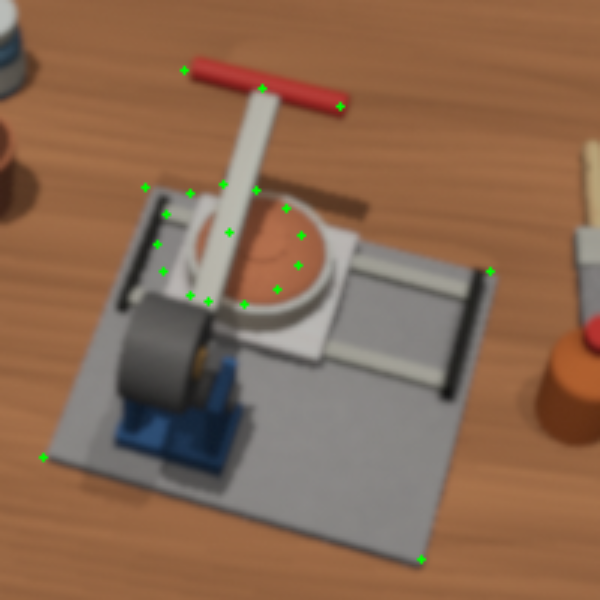

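Bar centre comes out at about (0.519, 0.101, 0.18). I take the jigger yaw as about -9.3° and the origin as about (0.602, 0.087). The overlay shows the carriage already 20 to 30 mm out. I'll close the fingers and swing over, staying high.

```bash
python3 -m pendant '[[[0,0,5],[0,0,0],255],[[1.7,6.0,0],[0,0,-3.3],255],[[1.7,6.0,0],[0,0,-3.3],255],[[1.7,6.0,0],[0,0,-3.3],255],[[1.7,6.0,0],[0,0,-3.3],255],[[1.7,6.0,0],[0,0,-3.3],255],[[1.7,6.0,0],[0,0,-3.3],255],[[1.7,6.0,0],[0,0,-3.3],255],[[1.7,6.0,0],[0,0,-3.3],255],[[1.7,6.0,0],[0,0,-3.3],255]]' 20; python3 -c "
from workcell import manip;print(manip.get_obs()['joint_pos'])"
```

```text
clock: 1.35
position: [0.3951, -0.0334, 0.2957]
ee_rot: [-0.657, 0.754, 0.001, 0.0]
ft_force: [1.2, -1.2, -0.2]
grip_width: -0.004
[ 0.70754981 -0.20438015 -0.62707402  1.8991088  -0.1226999   1.41066722
 -1.59664101]
```

```bash
python3 -m pendant '[[[1,2.2,-1],[-1.6,-9.8,0],255],[[1,2.2,-1],[-1.6,-9.8,0],255],[[1,2.2,-1],[-1.6,-9.8,0],255],[[1,2.2,-1],[-1.6,-9.8,0],255],[[1,2.2,-1],[0,0,0],255],[[0,0,0],[0,0,0],255]]'; python3 -c "
from workcell import manip;print(manip.get_obs()['joint_pos'])
from h import R;print(R.from_quat(manip.get_obs()['ee_rot']).as_matrix())"
```

```text
clock: 2.1
position: [0.4305, 0.0499, 0.2549]
ee_rot: [-0.635, 0.732, -0.2, 0.146]
ft_force: [-0.1, 0.8, -0.0]
grip_width: -0.001
[ 0.26696878 -0.45091418 -0.5368226   2.23261844  0.01112922  0.85685153
 -1.99294289]
[[-0.15050361 -0.87107911  0.46751454]
 [-0.98775583  0.11284881 -0.10771982]
 [ 0.04107402 -0.47800243 -0.87739763]]
```

```bash
python3 -m pendant '[[[0.6,0.5,-3],[0,0,0],255],[[0.6,0.5,-3],[0,0,0],255],[[0.6,0.5,-3],[0,0,0],255],[[0.6,0.5,-3],[0,0,0],255],[[0.4,0,-0.5],[-1.6,-8,0],255],[[0.4,0,0],[-1.6,-8,0],255],[[0,0,0],[0,0,0],255]]'; python3 -c "
from workcell import manip;print(manip.get_obs()['joint_pos'])
from h import R;print(R.from_quat(manip.get_obs()['ee_rot']).as_matrix())
import cv2
c=manip.camera('scene');cv2.imwrite('pics/s1.png',cv2.resize(c['pixels'][100:400,220:520,::-1],None,fx=2,fy=2))"
```

```text
clock: 2.98
position: [0.4775, 0.0733, 0.1401]
ee_rot: [-0.607, 0.71, -0.288, 0.212]
ft_force: [0.5, -0.5, 0.7]
grip_width: -0.001
[ 0.81019286 -0.36715102 -1.2257726   2.41431463  0.39631584  0.30081337
 -2.57049198]
[[-0.17371795 -0.73964802  0.65018681]
 [-0.98361887  0.09805438 -0.15125888]
 [ 0.04812467 -0.6658124  -0.74456556]]
```

View pics/s1.png

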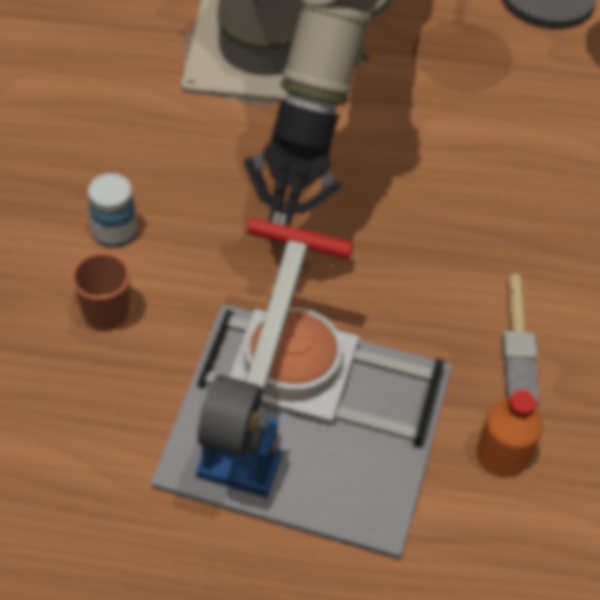

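```bash
python3 -m pendant '[[[0.6,-0.1,0.3],[0,0,0],255],[[0.6,-0.1,0.6],[0,0,0],255]]'; python3 -c "
from workcell import manip;print(manip.get_obs()['joint_pos'])"
```

```text
clock: 3.28
position: [0.4892, 0.0696, 0.1497]
ee_rot: [-0.606, 0.711, -0.286, 0.211]
ft_force: [0.5, 0.4, 0.3]
grip_width: 0.002
[ 0.81153144 -0.33786375 -1.20084313  2.38437741  0.40860912  0.32158027
 -2.5466466 ]
```

```bash
python3 -m pendant '[[[0.5,-0.1,0.5],[0,0,0],255],[[0.4,-0.1,0.6],[0,0,0],255],[[0.3,0,0.7],[0,0,0],255],[[0.3,-0.1,0.7],[0,0,0],255]]'; python3 -c "
from workcell import manip;print(manip.get_obs()['joint_pos'])"
```

```text
clock: 3.78
position: [0.5038, 0.0669, 0.1747]
ee_rot: [-0.607, 0.712, -0.284, 0.21]
ft_force: [-3.3, 1.8, -0.5]
grip_width: -0.003
[ 0.73632527 -0.31235487 -1.0972413   2.33270488  0.37559445  0.38226497
 -2.46391198]
```

```bash
python3 -m pendant '[[[0.4,-0.1,0.9],[0,0,0],255],[[0.4,-0.1,0.9],[0,0,0],255],[[0.5,-0.1,0.9],[0,0,0],255]]'; python3 -c "
from workcell import manip;print(manip.get_obs()['joint_pos'])
import cv2
c=manip.camera('scene');cv2.imwrite('pics/s2.png',cv2.resize(c['pixels'][150:350,270:470,::-1],None,fx=3,fy=3))"
```

```text
clock: 4.15
position: [0.5174, 0.0643, 0.2035]
ee_rot: [-0.608, 0.711, -0.284, 0.21]
ft_force: [-3.3, -0.3, 0.1]
grip_width: 0.005
[ 0.66658598 -0.30387547 -1.00037663  2.27899496  0.33064805  0.44186594
 -2.37755173]
```

View pics/s2.png

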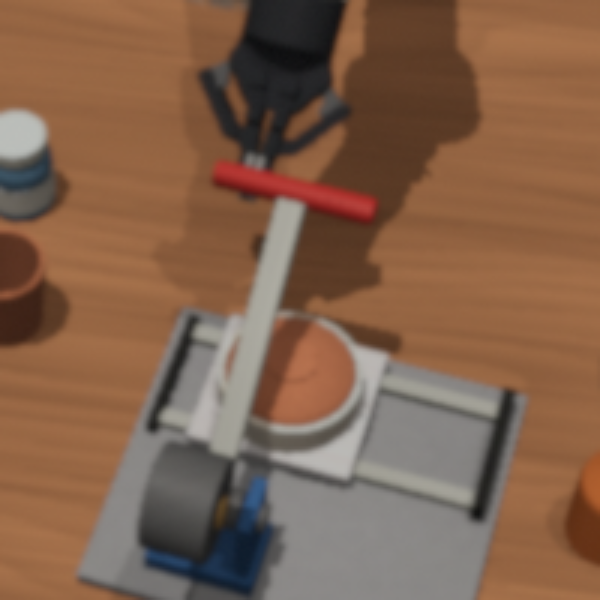

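```bash
python3 -m pendant '[[[0.6,-0.1,0.9],[0,0,0],255],[[0.7,-0.1,0.9],[0,0,0],255],[[0.8,-0.1,0.9],[0,0,0],255],[[0.8,-0.1,0.9],[0,0,0],255],[[0.8,-0.2,0.8],[0,0,0],255]]'; python3 -c "
from workcell import manip;print(manip.get_obs()['joint_pos'])
import cv2
c=manip.camera('scene');cv2.imwrite('pics/s3.png',cv2.resize(c['pixels'][150:350,270:470,::-1],None,fx=3,fy=3))"
```

```text
clock: 4.82
position: [0.5583, 0.0572, 0.2524]
ee_rot: [-0.607, 0.711, -0.285, 0.211]
ft_force: [-1.7, 0.4, 0.2]
grip_width: 0.003
[ 0.66456619 -0.24152541 -0.94654466  2.1470775   0.32924638  0.52895743
 -2.29400766]
```

View pics/s3.png

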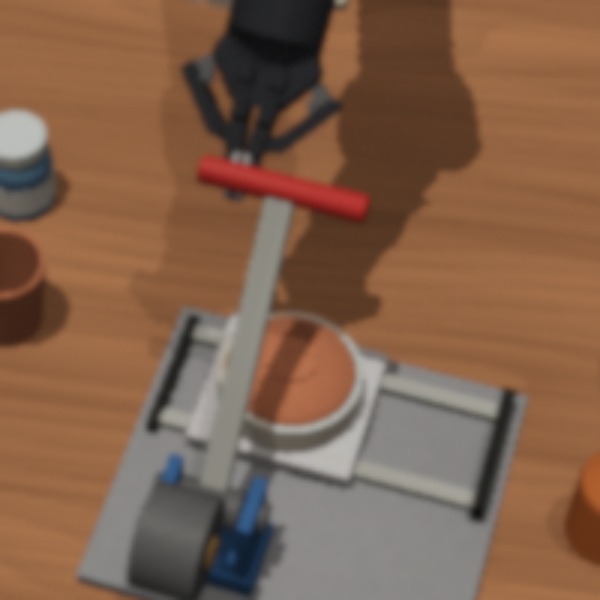

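```bash
python3 -m pendant '[[[0.9,-0.1,0.8],[0,0,0],255],[[0.9,-0.2,0.7],[0,0,0],255],[[1.0,-0.2,0.7],[0,0,0],255],[[1.0,-0.1,0.6],[0,0,0],255],[[0,0,0],[0,0,0],255],[[0,0,0],[0,0,0],255]]'; python3 -c "
from workcell import manip;print(manip.get_obs()['joint_pos'])
import cv2
c=manip.camera('scene');cv2.imwrite('pics/s4.png',cv2.resize(c['pixels'][150:350,270:470,::-1],None,fx=3,fy=3))"
```

```text
clock: 5.62
position: [0.6006, 0.0502, 0.2837]
ee_rot: [-0.606, 0.712, -0.285, 0.212]
ft_force: [0.5, -0.4, -0.1]
grip_width: 0.001
[ 0.70826334 -0.14364234 -0.97144532  2.02549043  0.40298491  0.58957162
 -2.2947511 ]
```

View pics/s4.png

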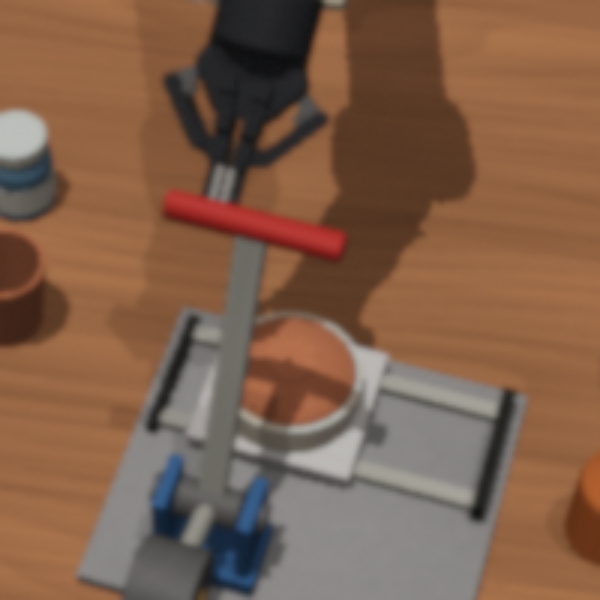

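The bar has cleared the fingers (force ≈ 0) and the arm is swinging up by itself. I'll back off, reduce the tilt and look again.

```bash
python3 -m pendant '[[[-3,0.4,0],[0,0,0],255],[[-1,-1.5,0],[1.4,8.5,0],255],[[0,-2,0],[1.4,8.5,0],255],[[0,0,0],[0,0,0],255],[[0,0,0],[0,0,0],255]]'; python3 -c "
from workcell import manip;o=manip.get_obs();print(o['joint_pos'])
from h import R,np;print(R.from_quat(o['ee_rot']).as_matrix())
import cv2
c=manip.camera('scene');np.savez('s5.npz',**c);cv2.imwrite('pics/s5.png',cv2.resize(c['pixels'][150:350,270:470,::-1],None,fx=3,fy=3))
c=manip.camera('top');np.savez('t5.npz',**c);cv2.imwrite('pics/t5.png',cv2.resize(c['pixels'][80:300,180:440,::-1],None,fx=2.5,fy=2.5))"
```

```text
clock: 6.3
position: [0.556, 0.0199, 0.2822]
ee_rot: [-0.639, 0.741, -0.172, 0.116]
ft_force: [-0.5, 0.4, -0.6]
grip_width: -0.001
[ 0.60422983 -0.08334472 -0.78103084  1.89135783  0.14968429  0.93684556
 -1.97086142]
[[-0.15720637 -0.90681447  0.39111848]
 [-0.98636024  0.12461285 -0.10754126]
 [ 0.04878158 -0.40268989 -0.91403567]]
```

View pics/s5.png

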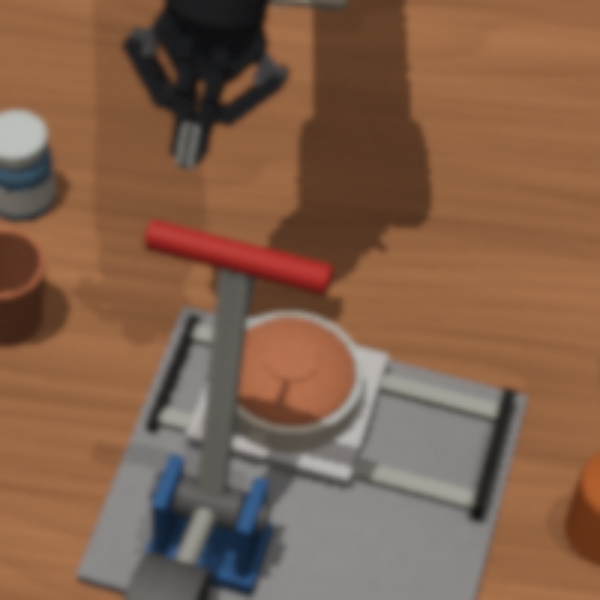

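View pics/t5.png

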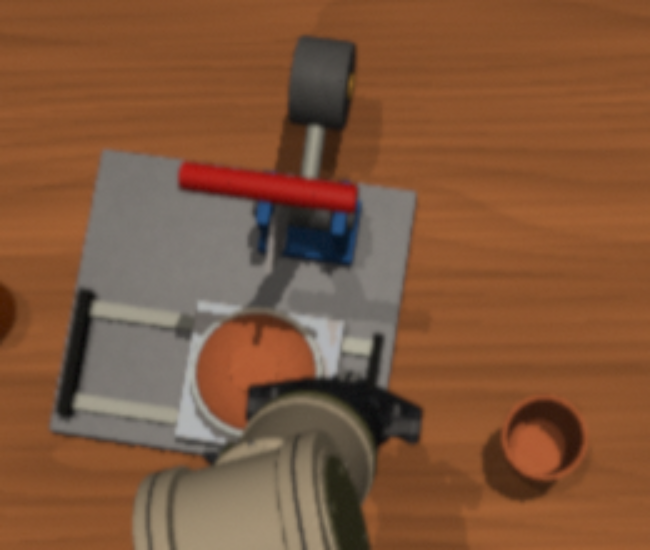

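The arm is up: in the top view the red bar now lies over the pedestal at (268,187) in the crop. The mould sits at about jigger y +23 mm. I'll descend on its -y side.

```bash
python3 -m pendant '[[[0.4,-0.3,-5],[0,0,0],255],[[0.4,-0.3,-5],[0,0,0],255],[[0.4,-0.2,-5],[0,0,0],255],[[0.3,0,-3.5],[0,0,0],255],[[0.2,0,-1.5],[0,0,0],255],[[0,0,0],[0,0,0],255]]'; python3 -c "
from workcell import manip;o=manip.get_obs();print(o['joint_pos'])
from h import R,np
import cv2
c=manip.camera('scene');cv2.imwrite('pics/s6.png',cv2.resize(c['pixels'][150:350,270:470,::-1],None,fx=3,fy=3))
c=manip.camera('wrist');cv2.imwrite('pics/w6.png',c['pixels'][:,:,::-1])"
```

```text
clock: 7.15
position: [0.5705, 0.0148, 0.078]
ee_rot: [-0.641, 0.738, -0.175, 0.118]
ft_force: [-0.4, 0.7, -0.6]
grip_width: -0.002
[ 0.48200802  0.24633    -0.74528681  2.09674945  0.69192614  0.579982
 -2.46250405]
```

View pics/s6.png

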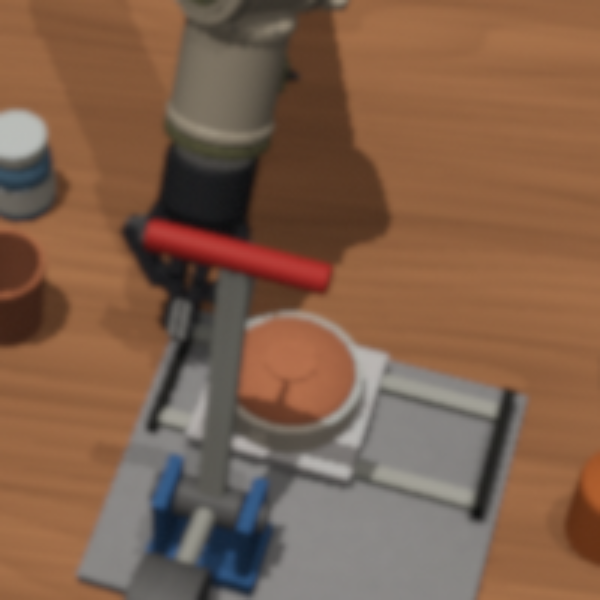

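View pics/w6.png

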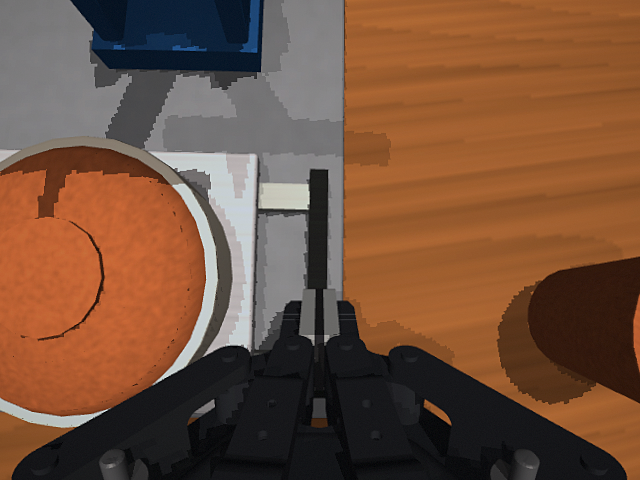

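Closed fingertips stand beside the mould at wrist pixel (320,300), with the mould on the left and nothing touching. I'll lower 1 cm and push toward jigger +y.

```bash
python3 -m pendant '[[[0,0,-0.9],[0,0,0],255],[[0.1,0.8,0],[0,0,0],255],[[0.1,0.8,0],[0,0,0],255],[[0.2,0.8,0],[0,0,0],255],[[0.1,0.8,0],[0,0,0],255],[[0.1,0.8,0],[0,0,0],255]]'; python3 -c "
from workcell import manip;o=manip.get_obs();print(o['joint_pos'])"
```

```text
clock: 8.0
position: [0.5794, 0.0562, 0.0732]
ee_rot: [-0.639, 0.738, -0.178, 0.12]
ft_force: [0.4, -1.7, 0.3]
grip_width: 0.002
[ 0.29990272  0.269307   -0.65181196  2.07179493  0.73737506  0.60105627
 -2.58546271]
```

Contact made at about 1.7 N, but joint 7 is close to its limit. I'll back off 1 cm and turn about the finger axis to relieve it.

```bash
python3 -m pendant '[[[-0.2,-1.2,0],[0,0,0],255],[[0,0,0],[-3.9,1.1,9.1],255],[[0,0,0],[-3.9,1.1,9.1],255],[[0,0,0],[-3.9,1.1,9.1],255],[[0,0,0],[-3.9,1.1,9.1],255],[[0,0,0],[0,0,0],255]]'; python3 -c "
from workcell import manip;o=manip.get_obs();print(o['joint_pos'])
from h import R;print(R.from_quat(o['ee_rot']).as_matrix())"
```

```text
clock: 8.75
position: [0.577, 0.0407, 0.0735]
ee_rot: [0.858, -0.467, 0.205, -0.053]
ft_force: [0.6, -0.2, -0.3]
grip_width: -0.0
[ 0.43868136  0.28080967 -0.76052267  2.07768558  0.75148347  0.60166542
 -1.83978217]
[[ 0.47862696 -0.78080703  0.40156769]
 [-0.82397316 -0.55741802 -0.10175156]
 [ 0.3032894  -0.28217996 -0.91015933]]
```

```bash
python3 -m pendant '[[[0.1,0.9,-0.2],[0,0,0],255],[[0.2,0.9,-0.2],[0,0,0],255],[[0.1,0.9,0],[0,0,0],255],[[0.2,0.9,0],[0,0,0],255],[[0.1,0.9,0],[0,0,0],255],[[0.2,0.9,0],[0,0,0],255],[[0.1,0.9,0],[0,0,0],255]]'; python3 -c "
from workcell import manip;o=manip.get_obs();print(o['joint_pos'])
import cv2
c=manip.camera('scene');cv2.imwrite('pics/s7.png',cv2.resize(c['pixels'][150:350,270:470,::-1],None,fx=3,fy=3))"
```

```text
clock: 9.62
position: [0.5874, 0.1066, 0.069]
ee_rot: [0.856, -0.472, 0.205, -0.053]
ft_force: [1.3, -2.7, -0.4]
grip_width: -0.0
[ 0.28265898  0.34583555 -0.75078088  2.01864511  0.83777156  0.68008545
 -2.02551037]
```

View pics/s7.png

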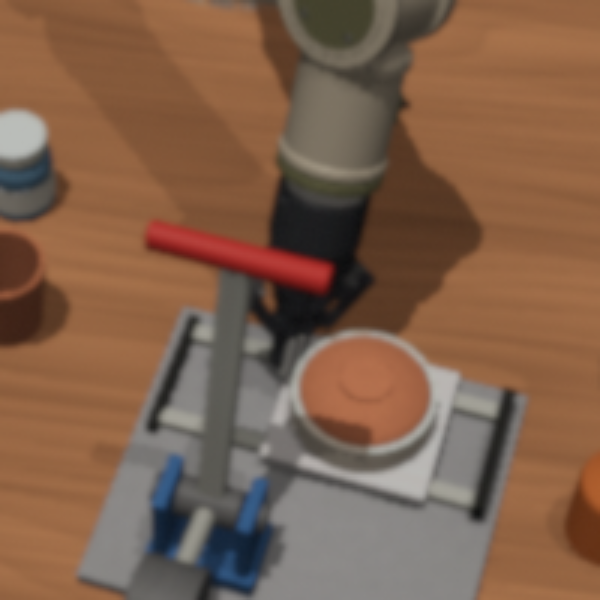

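The carriage is sliding out cleanly, with its plate edge at (430,500) and the end stop at (495,455) in the crop. The arm is still up. I'll keep going gently.

```bash
python3 -m pendant '[[[0.1,0.8,0],[0,0,0],255],[[0.2,0.8,0],[0,0,0],255],[[0.1,0.8,0],[0,0,0],255],[[0.1,0.6,0],[0,0,0],255]]';python3 -m pendant '[[[0.1,0.4,0],[0,0,0],255]]'; python3 -m pendant '[[[0.1,0.4,0],[0,0,0],255]]'; python3 -c "
from workcell import manip;o=manip.get_obs();print(o['joint_pos'])
import cv2
c=manip.camera('scene');cv2.imwrite('pics/s8.png',cv2.resize(c['pixels'][150:350,270:470,::-1],None,fx=3,fy=3))"
```

```text
clock: 10.18
position: [0.5927, 0.1396, 0.069]
ee_rot: [0.856, -0.472, 0.205, -0.053]
ft_force: [0.5, -1.6, -1.0]
grip_width: 0.003
clock: 10.3
position: [0.5932, 0.1414, 0.0686]
ee_rot: [0.856, -0.473, 0.205, -0.05]
ft_force: [-12.2, -16.4, 12.7]
grip_width: 0.001
clock: 10.42
position: [0.5934, 0.1413, 0.068]
ee_rot: [0.855, -0.474, 0.206, -0.046]
ft_force: [-13.8, -16.6, 14.6]
grip_width: 0.003
[ 0.19803377  0.3895078  -0.74532345  1.97018291  0.87354863  0.74337223
 -2.10477675]
```

View pics/s8.png

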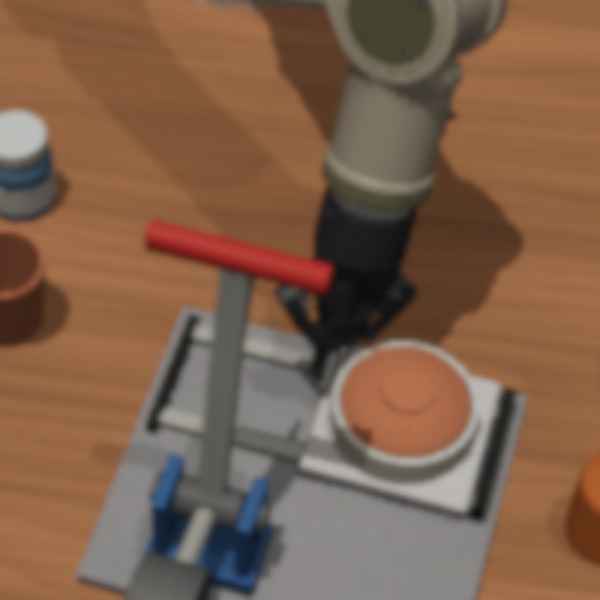

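The force jumped and the motion stopped, and the plate is against the end stop at (490,460). I'll back off and retreat.

```bash
python3 -m pendant '[[[-0.1,-0.6,0],[0,0,0],255],[[-0.3,-1.5,0],[0,0,0],255],[[-0.4,-2,0],[0,0,0],255],[[-3,0,3],[0,0,0],255],[[-5,0,5],[0,0,0],255],[[-5,0,5],[0,0,0],255],[[-3,-4,5],[0,0,0],255],[[0,-6,0],[0,0,0],255],[[0,-6,0],[0,0,0],255],[[0,-6,0],[0,0,0],255],[[0,0,0],[0,0,0],255]]'; python3 -c "
from workcell import manip;o=manip.get_obs();print(o['joint_pos'])
from h import *
s=manip.camera('scene');c=manip.camera('top');cv2.imwrite('pics/s9.png',s['pixels'][:,:,::-1]);cv2.imwrite('pics/t9.png',c['pixels'][:,:,::-1]);np.savez('t9.npz',**c)
th=np.radians(-9.3);Rm=np.array([[np.cos(th),-np.sin(th)],[np.sin(th),np.cos(th)]])
for f in ('top0.npz','t9.npz'):
  k=load(f);hsv=cv2.cvtColor(k['pixels'],cv2.COLOR_RGB2HSV);P=cloud(k)
  m=(P[...,2]>.03)&(P[...,2]<.1);m[:,:190]=0;m[:,350:]=0;m[:190]=0;m[290:]=0
  m=big(m);r=cv2.minAreaRect(np.argwhere(m)[:,::-1].astype(np.float32));print(r,(ray(k,[r[0]],.037)[:,:2]-[.602,.087])@Rm)
"
```

```text
clock: 11.85
position: [0.4451, -0.1252, 0.2319]
ee_rot: [0.853, -0.473, 0.215, -0.048]
ft_force: [-0.6, 0.6, -0.6]
grip_width: 0.0
[ 0.52011321 -0.32035477 -0.32262687  2.21013251 -0.08156773  0.79377601
 -0.77871772]
((268.2718200683594, 227.45974731445312), (28.732505798339844, 54.684452056884766), 10.007980346679688) [[0.00412989 0.05999166]]
((238.78378295898438, 224.2972869873047), (67.40357971191406, 56.224449157714844), 9.462322235107422) [[0.00166261 0.12944584]]
```

View pics/s9.png

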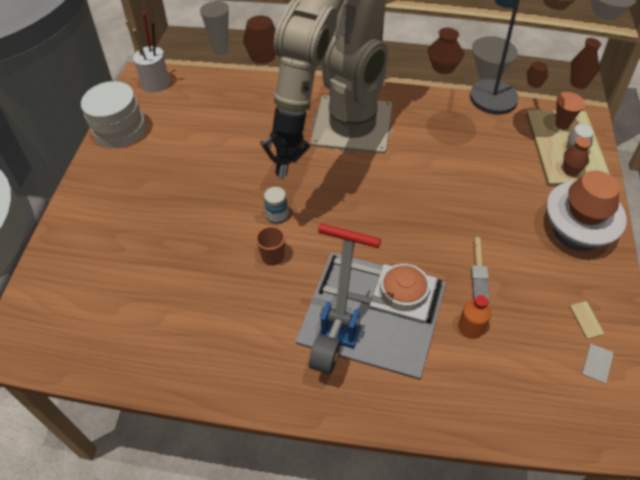

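View pics/t9.png

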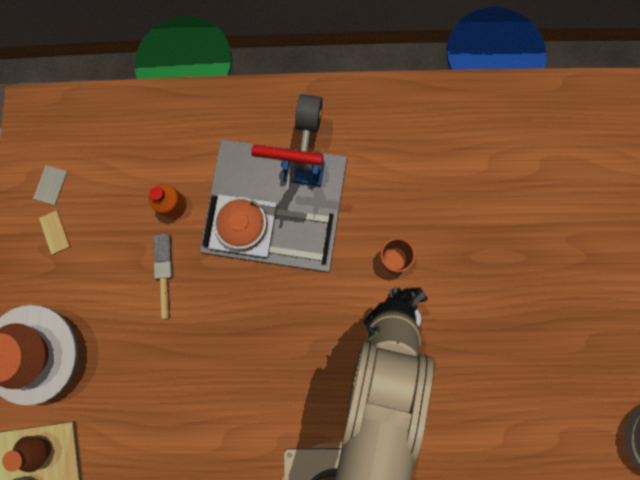

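Run:
```python
from h import *
k=load('t9.npz');P=cloud(k);hsv=cv2.cvtColor(k['pixels'],cv2.COLOR_RGB2HSV)
th=np.radians(-9.3);Rm=np.array([[np.cos(th),-np.sin(th)],[np.sin(th),np.cos(th)]])
red=(hsv[...,1]>180)&((hsv[...,0]<4)|(hsv[...,0]>176))&(hsv[...,2]>100);red[:,:230]=0;red[:130]=0;red[200:]=0
red=big(red);q=P[red];print("bar",(np.median(q,0)[:2]-[.602,.087])@Rm,np.percentile(q[:,2],90))
m=(P[...,2]>.078)&(P[...,2]<.1);m[:,:190]=0;m[:,300:]=0;m[:185]=0;m[270:]=0
q=P[big(m)];print("dome",((q.min(0)+q.max(0))[:2]/2-[.602,.087])@Rm)
cv2.imwrite('pics/t9z.png',cv2.resize(k['pixels'][180:280,190:350,::-1],None,fx=5,fy=5,interpolation=cv2.INTER_CUBIC))
for n,(u,v) in dict(cup=(397,257),flask=(165,200)).items():
    s=P[v-28:v+28,u-28:u+28].reshape(-1,3);s=s[(s[:,2]<.14)&(s[:,2]>.03)];print(n,s.min(0),s.max(0))
```

```text
bar [ 0.09448125 -0.00024264] 0.3454724978767018
dome [0.00230085 0.12132034]
cup [ 0.50543916 -0.18234986  0.03007823] [ 0.5788648  -0.10890224  0.0912639 ]
flask [0.64854778 0.34764778 0.03004036] [0.71413274 0.41519691 0.1362142 ]
```

View pics/t9z.png

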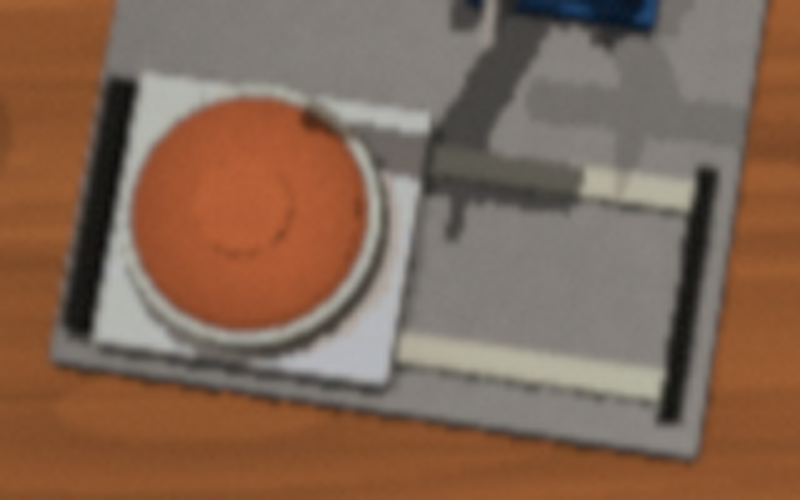

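The bar measures (94, 0, top 345) mm in jigger axes, which matches an arm angle of 1.0. The mould is at y 121 mm and the plate is flush against the end stop at (95,210). Cup and flask haven't moved, so I'm handing in.

```bash
python3 -c "
from workcell import manip;print(manip.hand_in())"
```

```text
the job is handed in; nothing more can be done
None
```

The jigger is open: the arm stays raised by itself, the mould carriage is out against its end stop, and I handed in at about 12 s.

- **Profile arm:** I pushed it up by the red bar with closed, tilted fingertips, at readings of about 3–4 N. It went past its balance point and swung up by itself. The bar then measured (94, 0) mm in jigger axes with its top at 345 mm, which matches the upper stop (95, 0, 345).
- **Mould and carriage:** I pushed the mould by its side at 2–3 N. The mould measured 121 mm out, and the plate looks flush with the end stop in the top view. The carriage had started about 23 mm out, not at 0.
- **Loose items:** The cup and flask measured the same as at the start, within about 1 mm. For the jar and brush I only compared the pictures by eye. They looked unmoved, though the robot partly hid the jar in the last top view.
- **End state:** The robot stood clear of everything, with wrist force near zero.

Two things did not go smoothly:
- **End-stop push:** The last two pushing steps ran into the end stop, and the wrist force rose to about 26 N for a moment before I backed off. That is the reading at the wrist. I did not check whether only the fingertips were touching.
- **Joint 7:** It came within 0.02 rad of its range during the push. I paused, backed off and turned the tool to relieve it.

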